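# Charge the bench pump until its indicator pin is out

### The job

Charge the small hand pump on the worktop: push its black mushroom-headed plunger down from above with the fingertips and let it spring back, stroke after stroke, until the thin indicator pin in the brass collar stands fully out, then let go of the plunger so that it is all the way up. Do not touch the pin, do not lift, tip or push the pump away, and leave the small things standing round it where they are.

Things in the scene. Friction and masses are not known exactly. Their poses are not given: they have to be found in the camera images.
- pump: Loose hand pump, about 1.4 kg, on a grey base plate 160 (x) by 96 (y) by 14 mm. Origin: centre of its underside, on the worktop; z up. An upright aluminium barrel (68 mm wide, 92 mm high) stands at the origin, the plunger on its axis; the indicator turret (28 mm wide, 64 mm high) at x = -55 mm; a lying grey reservoir (38 mm thick, 66 mm along y, 55 mm high) at x = +57 mm.
- plunger_top (a point): Centre of the flat top (about 40 mm across) of the plunger's black mushroom head (50 mm wide, 16 mm thick), 134 mm above the worktop when up; it moves with the plunger. Press anywhere near this point. Nothing else on the pump reaches higher than the head's top, even when it is pressed.
- plunger (a joint): Travel of the plunger in m: 0 = up, 0.020 = fully down against a hard stop. A spring pushes it back up: about 4 N at the top and 9 N at the bottom, about 12 N with the pump's resistance, and up to 25 N near the bottom once the pin is at its stop. It returns by itself in less than 0.5 s when let go.
- pin_tip (a point): Top centre of the indicator pin, an upright steel pin 8 mm thick; a narrow dark groove round it shows just above the collar once it is fully out. It stands in a brass collar 20 mm wide, 55 mm from the plunger's axis on the pump's -x side. Its tip is 66 mm above the worktop when fully in, 102 mm fully out, always lower than the top of the plunger's head.
- pin (a joint): Rise of the indicator pin in m: 0 = in, 0.036 = upper stop; above 0.0335 is fully out. Each full plunger stroke (17 mm or more, then right back up) lifts it about 8 mm, the first and last perhaps less; strokes under about 12 mm may not lift it. It starts 1 to 11 mm out and stays put between strokes. More strokes when it is out do no harm, but the plunger gets stiff.
- collar_top (a point): Centre of the top of the brass collar round the pin, 64 mm above the worktop.
- small_vial: Loose small vial with the black cap, 23 mm wide, 56 mm high, upright, standing near the pump; to be left alone. Origin: centre of its underside.
- clear_vial: Loose small vial with the white cap, 23 mm wide, 56 mm high, upright, standing near the pump; to be left alone. Origin: centre of its underside.
- brass_weight: Loose brass weight, 24 mm wide, 22 mm high, standing near the pump; to be left alone. Origin: centre of its underside.
- knurled_ring: Loose knurled filter ring, 36 mm wide, 12 mm high, lying flat, standing near the pump; to be left alone. Origin: centre of its underside.
- dropper: Loose dropper bottle, amber, 33 mm wide, 102 mm high, upright, standing near the pump; to be left alone. Origin: centre of its underside.
- cap: Loose lens cap, black disc, 37 mm wide, 12 mm high, standing near the pump; to be left alone. Origin: centre of its underside.

How it is judged (in metres and radians):
On the way, in this order (a step that is already met when the one before it is completed fails the run):
1. the plunger is pushed down at least 12 mm (value of joint plunger above 0.012 m), for 0.05 s.
2. the indicator pin stands fully out (risen more than 33.5 mm) (value of joint pin above 0.0335 m), for 0.2 s.
At the end, for the whole second after the job is handed in: The pin has risen more than 33.5 mm of its 36 mm, the plunger is back up to within 3 mm, and the pump stands upright and still on the worktop within 30 mm of where it was (value of joint pin above 0.0335 m and value of joint plunger below 0.003 m and angle between pump's own z axis and vertical below 0.05 rad and height (world z) of pump below 0.004 m and distance of pump from where it was at the start of the episode below 0.03 m and linear speed of pump below 0.02 m/s); the robot touches nothing.
It fails at once if the robot touches the indicator pin (contact force between any of the fingers, the arm and pin above 0.5 N).
It fails at once if the pump is lifted, tipped or pushed away (more than 10 mm up, 0.15 rad, or 40 mm) (height (world z) of pump above 0.01 m or angle between pump's own z axis and vertical above 0.15 rad or distance of pump from where it was at the start of the episode above 0.04 m).
It fails at once if one of the things standing round the pump is moved by more than 20 mm (distance of any of small_vial, clear_vial, brass_weight, knurled_ring, dropper, cap from where it was at the start of the episode above 0.02 m).
It also fails if it takes over 45 s, if anything falls off the work surface, if the arm or the gripper's body presses on something with over 40 N, if the wrist force passes 120 N, or if a joint passes its speed limit or range.

### The arm

A 7-joint arm with a two-finger parallel gripper is mounted at the origin on a cart in front of the work surface, level with it; the furniture and walls round the work are solid. World frame = base frame: x ahead of the robot, y to its left, z up, the work surface at z = 0. Lengths are in mm, angles in rad, forces in N, time in s.
With the tool pointing down it reaches from about 425 to 825 mm from the base axis. Payload 3.6 kg.
Tool frame: the origin (TCP) lies at the very end of the fingers, on their centre line; the grasp point (between the pads) lies 19 mm behind it (env.pinch_z is the distance from the TCP to the grasp point, in mm); z points along the fingers, y is the direction in which the jaws open and shut (so a half turn about z gives the same grasp; the last joint's range is limited). The gripper opens to 93 mm and grips with 3 to 60 N. Pads are 15 mm wide; open, the fingers measure 128 mm over their backs; the gripper's body (75 mm by 188 mm) begins 65 mm behind the grasp point.
Start: joints at [-1.147, 0.615, -0.013, 1.423, 0.008, 1.103, -0.04], TCP at [283.157, 585.048, 183.84] pointing down, gripper open.
Joint ranges: [-3.12, 3.12], [-0.3, 2.06], [-1.34, 1.32], [0.26, 2.42], [-1.36, 4.5], [0.01, 1.98], [-2.84, 2.84]. Speed limits (rad/s): [2.79, 2.79, 3.14, 3.14, 3.14, 3.14, 3.14].

### API

Orientations are given as a unit quaternion [x, y, z, w].
In Python, from station import env, capture, spotter gives the robot as it stands. The module is installed in compiled form; this text tells all that it offers.
- The arm moves only by the shell command python3 -m inch 'ROWS' [FORCE]. ROWS is JSON, a list of rows, each a list of 5 numbers: the shift along the tool's x, y, z in m, then the turn about the tool's z in rad, then the opening, from -1 (shut) to 1 (fully open). In form: [[tx, ty, tz, yaw, grip], ...]. A call has 1 to 5 rows; each row shifts and turns the commanded pose from where the row before left it, along the tool's axes as they then stand; what a row does not reach is not made up. A row lasts 1/8 s, in which the tool goes at most 62.5 mm and 10.7 degrees, less where a joint would pass 70% of its speed; a pose out of reach is approached as far as the arm can. A call with a gripper value outside its range is refused whole. The fingers move at their own pace and stop on an object; FORCE is the grip in N (left out, the last holds). Time passes only in rows, so rows that do not move let the fingers close. It gives the time, the measured TCP pose, the force and the opening at its end, in the units of the state.
- env.sense(): the state, without advancing time (a new reading comes with each control period).
- capture(name): name is "side" or "top"; returns a dict with "pixels" (480x640x3 uint8, blue, green, red), "mtx" (3x3 intrinsics, pixels), "rvec" (rotation vector, rad) and "tvec" (3), from world to camera coordinates, as OpenCV has them. Camera axes: x right, y down, z forward; pixel columns grow to the right and rows downward; lengths in mm; the calibration is good to about 2 mm. A picture is of the moment at which its call begins. There is no depth.
- env.finish_job(): hands the job in, once; it reports no verdict.
Trained networks look in a picture, given as the dict that the camera call returned (one of the last four; its "shot" number tells which), for a name from the list of things; names that differ only in an ending like _2 or _b are one class to them, and where a whole thing is asked for, a point or a joint stands for the part that bears it (a point fixed in the world has none). Each returns a list of dicts, best first, with "conf" (0 to 1); they miss things now and then, are a little off and sometimes report something else, mostly with a low value. They report only what shows in the picture. A call takes as long as a camera call.
- spotter.search_frame(target, picture): "xyz" ([x, y, z] in mm, in world coordinates, good to about 4 mm: the middle of the surface that is visible of it).
The state is a dict: "time_s": time; "joint_positions": joint angles; "qd": joint speeds; "effort": joint torques, N m; "ee_pos": TCP position; "tcp_rot": TCP orientation; "wrist_force": force on the tool from outside, world axes, zero at the start; "moment": the same for the moment, N m; "finger_gap": opening from 0.0 (shut) to 1.0 (fully open).
Only numpy, scipy, OpenCV 4.12 (cv2) and the standard library are available. Lean on these libraries where they do the work, as an engineer would, in place of code of your own. Each camera call takes 0.05 s, during which the arm holds its last target.

## Working session

There is one attempt and no reset: what is moved stays moved. The work goes in short steps, Python scripts to look and compute and a shell command to move; the robot and the scene stay as the last step left them, time stands still between calls to the robot, and variables do not carry over. Pictures are saved under pics/ and viewed, and the job is handed in when it is done.

```bash
mkdir -p pics; python3 - <<'E'
from station import env, capture, spotter
import cv2
s=env.sense();print({k:s[k] for k in('time_s','ee_pos','tcp_rot','wrist_force','finger_gap')})
for n in('side','top'):
    p=capture(n);cv2.imwrite(f'pics/{n}0.png',p['pixels'])
    for t in('plunger_top','pin_tip','pump','dropper','collar_top'):
        r=spotter.search_frame(t,p);print(n,t,[(q['xyz'],q['conf']) for q in r[:2]])
E
```

```text
{'time_s': 0.0, 'ee_pos': array([282.81067168, 584.28188463, 182.68880036]), 'tcp_rot': array([ 2.23455691e-01,  9.74713266e-01, -1.24192481e-03, -2.45083535e-04]), 'wrist_force': array([ 0.04813959,  0.12316526, -0.26871474]), 'finger_gap': 1.0026887156855995}
side plunger_top [([514.0, 61.0, 132.2], 0.95)]
side pin_tip [([465.3, -37.3, 36.1], 0.71), ([508.6, 59.1, 130.4], 0.4)]
side pump [([506.5, 40.3, 45.7], 0.56)]
side dropper [([631.9, 80.2, 45.2], 0.7), ([547.8, 173.1, 8.5], 0.47)]
side collar_top [([509.2, 42.3, 46.1], 0.58)]
top plunger_top [([507.1, 63.6, 133.4], 0.72), ([456.2, 197.3, 10.3], 0.62)]
top pin_tip []
top pump [([508.1, 62.5, 17.1], 0.63)]
top dropper [([622.8, 91.4, 59.2], 0.88)]
top collar_top [([504.7, 71.2, 18.9], 0.94)]
```

View pics/side0.png

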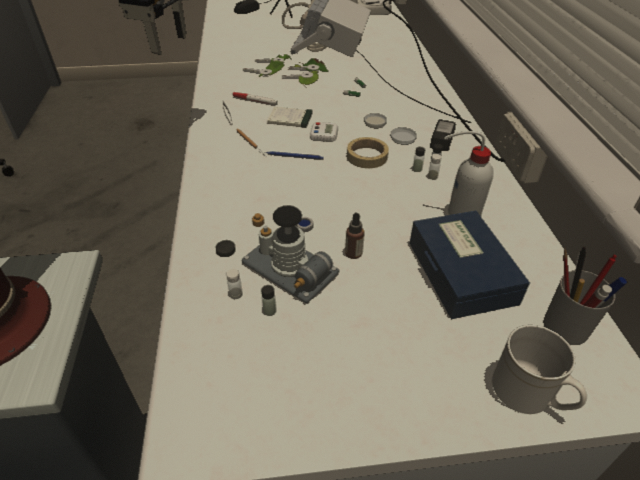

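View pics/top0.png

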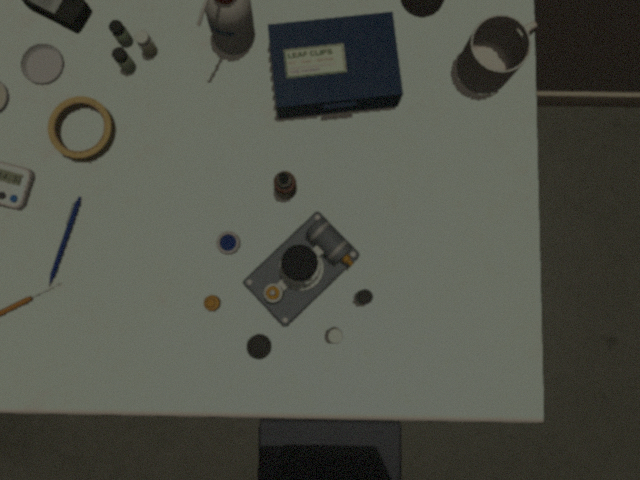

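```bash
cat > h.py <<'E'
import numpy as np, cv2
from scipy.spatial.transform import Rotation as R
def ray(p,u,v):
    Rm=cv2.Rodrigues(np.array(p['rvec'],float))[0];t=np.array(p['tvec'],float).ravel()
    d=Rm.T@np.linalg.inv(p['mtx'])@[u,v,1];return -Rm.T@t,d
def atz(p,u,v,z):
    c,d=ray(p,u,v);return c+d*(z-c[2])/d[2]
def proj(p,X): return cv2.projectPoints(np.array([X],float),np.array(p['rvec'],float),np.array(p['tvec'],float),np.array(p['mtx'],float),None)[0].ravel()
def delta(s,goal): return R.from_quat(s['tcp_rot']).inv().apply(np.array(goal)-s['ee_pos'])
E
python3 - <<'E'
from h import *
from station import env, capture
s=env.sense();a=capture('side');b=capture('top')
print('head side',atz(a,287,215,134),'top',atz(b,300,263,134))
print('turret',atz(a,266,233,70),atz(b,272,293,70))
print('lamp',atz(a,335,25,50), 'bottle',atz(a,470,215,0))
print('delta',delta(s,[511,62,175])); print(ray(a,0,0)[0],ray(b,0,0)[0])
for n,p,u,v in(('s',a,285,240),('t',b,300,275)):
    im=p['pixels'][v-60:v+60,u-80:u+80];cv2.imwrite(f'pics/{n}z.png',cv2.resize(im,None,fx=5,fy=5,interpolation=2))
E
```

```text
head side [509.05609927  61.17139873 134.        ] top [508.34194947  62.96663045 134.        ]
turret [471.32579726  91.1234798   70.        ] [469.83868437 103.20533096  70.        ]
lamp [ 746.11626735 1126.39481613   50.        ] bottle [892.12152901 173.94883008   0.        ]
delta [-432.96362125 -371.55449878    8.84244455]
[ 484.70833589 -561.54686299  667.60401269] [449.63252729  45.38128053 955.35569705]
```

View pics/sz.png

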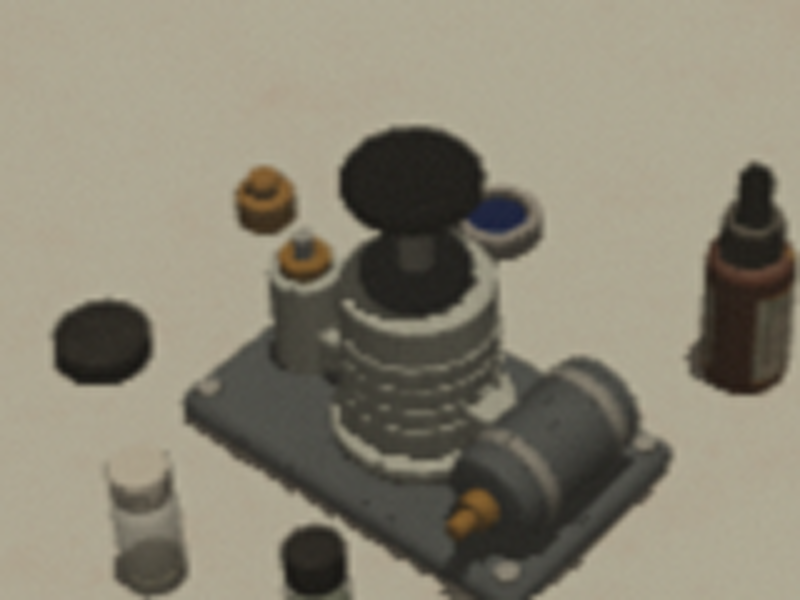

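View pics/tz.png

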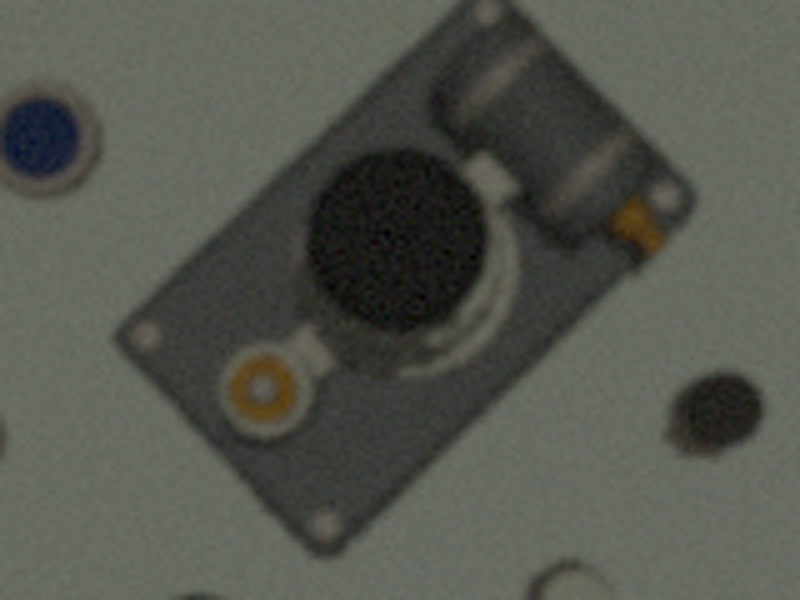

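```bash
python3 -m inch '[[-0.043,-0.037,0,0,-1],[-0.043,-0.037,0,0,-1],[-0.043,-0.037,0,0,-1],[-0.043,-0.037,0,0,-1],[-0.043,-0.037,0,0,-1]]' 20; python3 -m inch '[[-0.043,-0.037,0,0,-1],[-0.043,-0.037,0,0,-1],[-0.043,-0.037,0,0,-1],[-0.030,-0.025,0,0,-1],[0,0,0,0,-1]]'
python3 - <<'E'
from h import *
from station import env
s=env.sense();print(s['time_s'],s['ee_pos'],s['wrist_force'],s['finger_gap'],s['tcp_rot'],delta(s,[508.7,62,150]))
E
```

```text
time_s: 1.32
ee_pos: [396.9, 323.3, 184.2]
tcp_rot: [0.223, 0.975, 0.0, 0.0]
wrist_force: [0.2, 0.2, 0.1]
finger_gap: 0.513
time_s: 1.95
ee_pos: [481.5, 129.1, 184.1]
tcp_rot: [0.227, 0.974, -0.001, 0.001]
wrist_force: [-0.2, 0.7, 0.1]
finger_gap: 0.011
1.95 [481.48873627 129.10793345 184.13756221] [-0.16088469  0.6561813   0.06744172] 0.010565431192164415 [ 2.27238362e-01  9.73838575e-01 -6.74315945e-04  8.38400632e-04] [-54.03580904 -48.10212267  34.28728474]
```

```bash
python3 -m inch '[[-0.027,-0.024,0,0,-1],[-0.027,-0.024,0,0,-1],[0,0,0.034,0,-1],[0,0,0,0,-1]]'
python3 - <<'E'
from h import *
from station import env,capture
s=env.sense();print(s['time_s'],s['ee_pos'],s['wrist_force'],s['finger_gap'],delta(s,[508.7,62,140]))
for n,u,v in(('side',285,240),('top',300,275)):
    p=capture(n);im=p['pixels'][v-60:v+60,u-80:u+80];cv2.imwrite(f'pics/{n}1.png',cv2.resize(im,None,fx=5,fy=5,interpolation=2))
E
```

```text
time_s: 2.45
ee_pos: [505.4, 67.6, 148.2]
tcp_rot: [0.223, 0.975, -0.001, -0.003]
wrist_force: [0.3, -0.6, 1.2]
finger_gap: 0.004
2.45 [505.440785    67.55062885 148.15838202] [ 0.30855092 -0.64660992  1.18868989] 0.004318159140063626 [-5.3874576  -3.56577021  8.13951741]
```

View pics/side1.png

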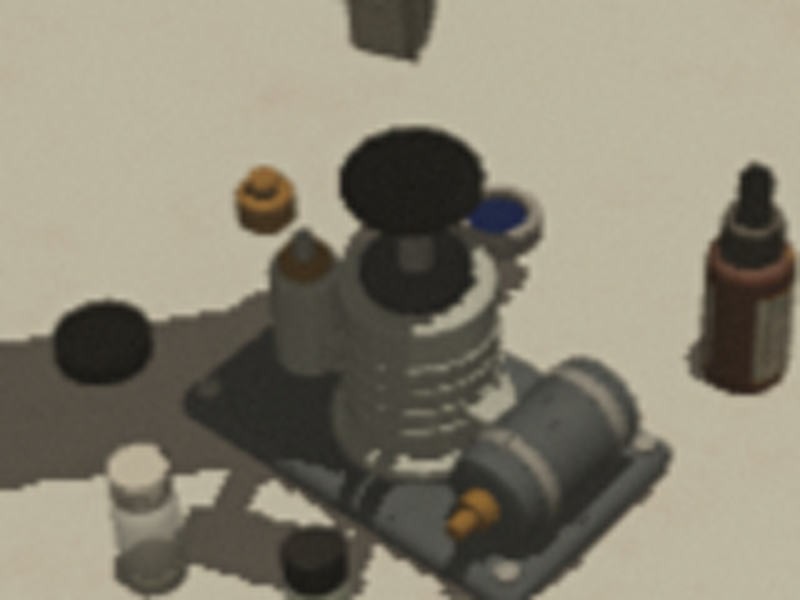

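```bash
python3 - <<'E'
from h import *
from station import env,capture
s=env.sense();print(s['time_s'],s['ee_pos'],s['wrist_force'])
p=capture('side')
for X in (s['ee_pos'],[508.7,62,134],[508.7,62,0],[471,103,64]): print(proj(p,X), (proj(p,X)-[205,180])*5)
cv2.imwrite('pics/side2.png',p['pixels'])
E
```

```text
2.55 [507.60634152  68.1040258  150.33777165] [0.13243148 0.38624138 0.28956132]
[285.4202419  204.77644192] [402.10120951 123.88220961]
[286.74870965 214.69191987] [408.74354826 173.45959937]
[289.6358758  270.06837018] [423.17937898 450.34185089]
[265.77079065 231.01904577] [303.85395326 255.09522887]
```

View pics/side2.png

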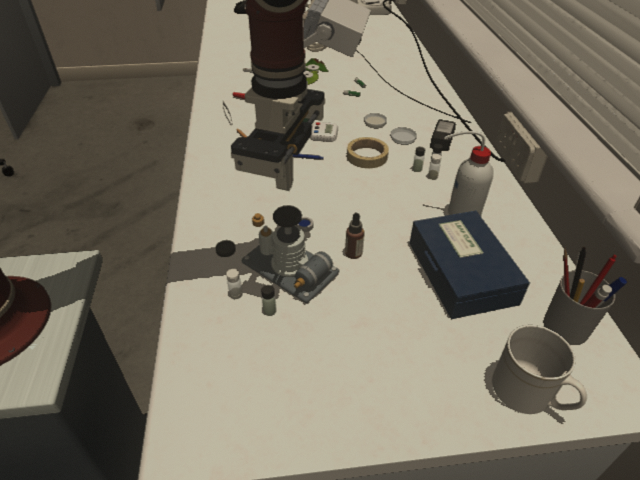

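View pics/top1.png

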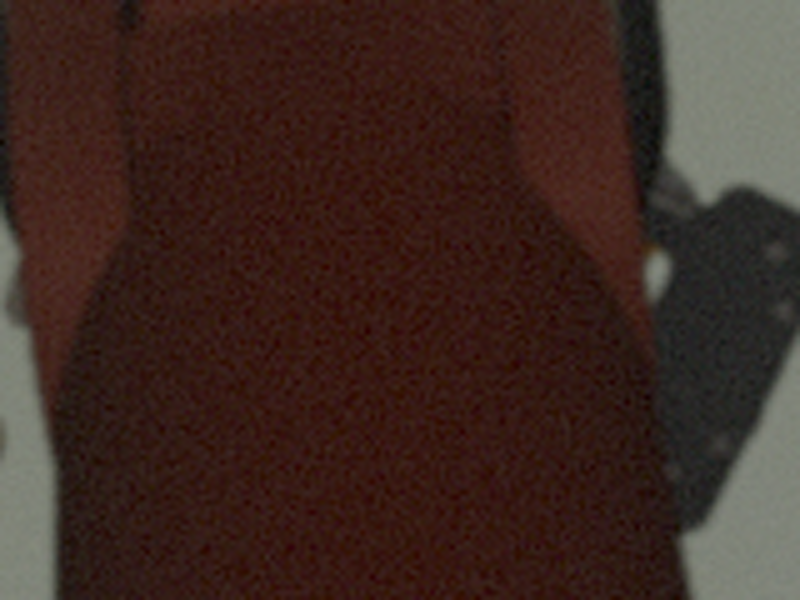

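```bash
python3 - <<'E'
from h import *
from station import env,capture
s=env.sense();print(s['time_s'],s['ee_pos'],s['joint_positions'])
a=capture('side');p=capture('top')
Rm=R.from_quat(s['tcp_rot']).as_matrix()
for q,n in((a,'side'),(p,'top')):
    im=q['pixels'].copy()
    for sx in(-1,1):
        for sy in(-1,1):
            for zz in (-84,):
                X=s['ee_pos']+Rm@[sx*37.5,sy*94,zz];u=proj(q,X);print(n,sx,sy,u,X);cv2.circle(im,tuple(int(round(k)) for k in u),3,(0,255,0),-1)
    u=proj(q,s['ee_pos']);cv2.circle(im,tuple(int(round(k)) for k in u),3,(0,0,255),-1)
    cv2.imwrite(f'pics/{n}3.png',im)
E
```

```text
2.6 [508.10067603  68.00657975 150.77621022] [-0.21504361  0.44142298  0.05717274  1.86350543 -0.03383567  0.83610258
  0.98164379]
side -1 -1 [283.27266137 204.22869763] [501.02302317 -33.03483609 234.67370193]
side -1 1 [325.97649303 135.27802123] [582.53588859 136.3746741  234.93946114]
side 1 -1 [233.86447194 193.19987248] [433.43943415  -0.51630633 234.61273594]
side 1 1 [283.48023641 127.46073625] [514.95229957 168.89320386 234.87849515]
top -1 -1 [381.1625091  264.31233845] [501.02302317 -33.03483609 234.67370193]
top -1 1 [236.69693139 192.69274512] [582.53588859 136.3746741  234.93946114]
top 1 -1 [352.57562365 322.85267936] [433.43943415  -0.51630633 234.61273594]
top 1 1 [207.04988591 249.72415843] [514.95229957 168.89320386 234.87849515]
```

View pics/side3.png

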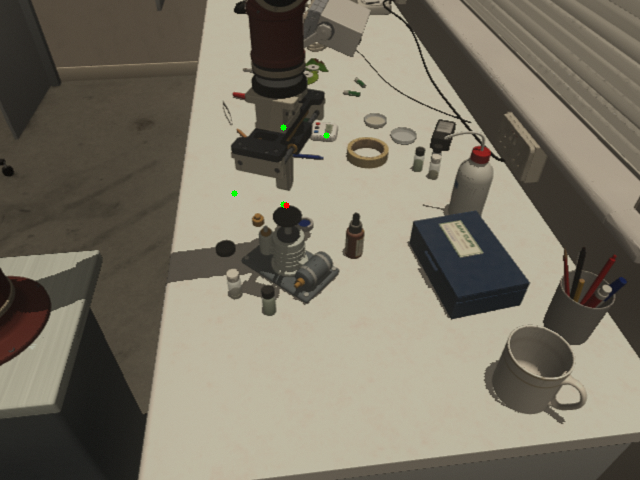

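View pics/top3.png

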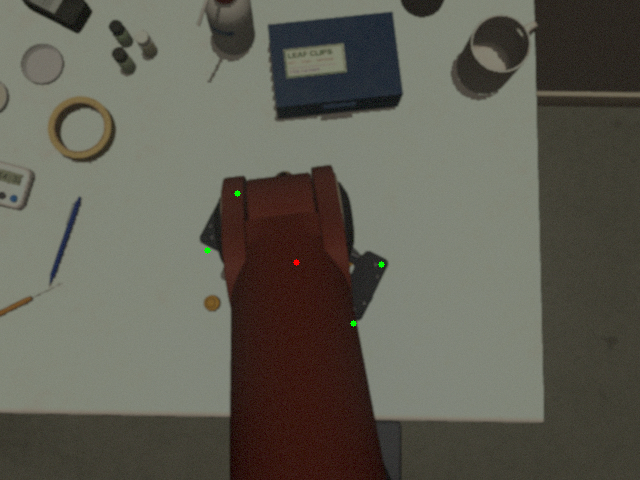

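```bash
python3 -m inch '[[-0.003,-0.006,0.004,0,-1],[0,0,0,0,-1]]'
python3 - <<'E'
from h import *
from station import env,capture
s=env.sense();print(s['time_s'],s['ee_pos'],s['wrist_force'],delta(s,[508.7,62,140]))
p=capture('side');v,u=200,285;im=p['pixels'][v-60:v+60,u-80:u+80];cv2.imwrite('pics/side4.png',cv2.resize(im,None,fx=5,fy=5,interpolation=2))
print((proj(p,s['ee_pos'])-[205,140])*5,(proj(p,s['ee_pos']+[0,0,30])-[205,140])*5)
E
```

```text
time_s: 2.95
ee_pos: [507.6, 58.8, 145.8]
tcp_rot: [0.224, 0.975, -0.0, -0.0]
wrist_force: [-1.5, 0.2, -0.1]
finger_gap: 0.004
2.95 [507.58512634  58.84533246 145.84905929] [-1.47770841  0.22880375 -0.05251556] [0.37489792 3.32864058 5.84687683]
[404.598374   352.42259564] [400.7632184  280.36606456]
```

View pics/side4.png

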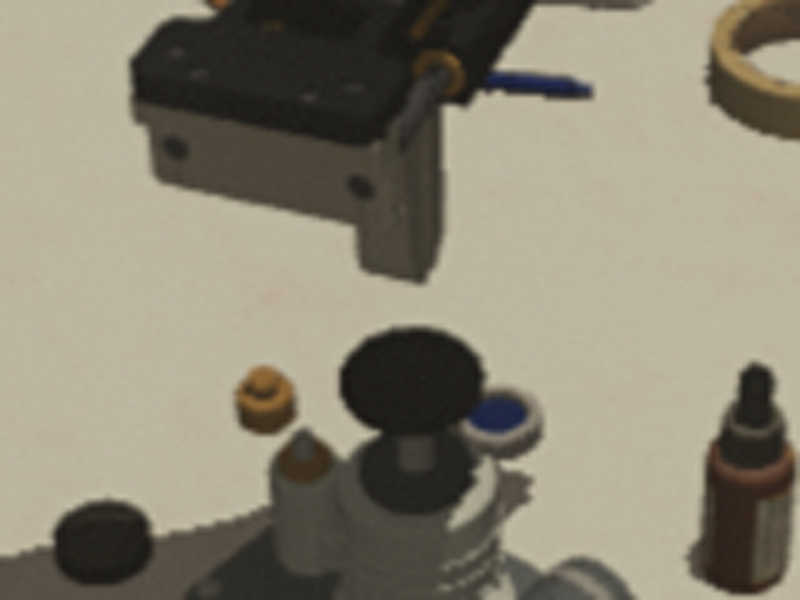

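```bash
python3 -m inch '[[0,0.003,0.006,0,-1],[0,0,0.005,0,-1],[0,0,0,0,-1]]'
python3 - <<'E'
from h import *
from station import env,capture
s=env.sense();print(s['time_s'],s['ee_pos'],s['wrist_force'],delta(s,[508.7,62,130]))
p=capture('side');v,u=200,285;im=p['pixels'][v-60:v+60,u-80:u+80];cv2.imwrite('pics/side5.png',cv2.resize(im,None,fx=5,fy=5,interpolation=2))
E
```

```text
time_s: 3.38
ee_pos: [508.5, 62.5, 134.2]
tcp_rot: [0.223, 0.975, -0.0, -0.001]
wrist_force: [-0.6, 0.3, 0.2]
finger_gap: 0.006
3.375 [508.51974688  62.5024627  134.15543246] [-0.56480918  0.29917391  0.18061189] [-0.38659113 -0.36990702  4.15527315]
```

View pics/side5.png

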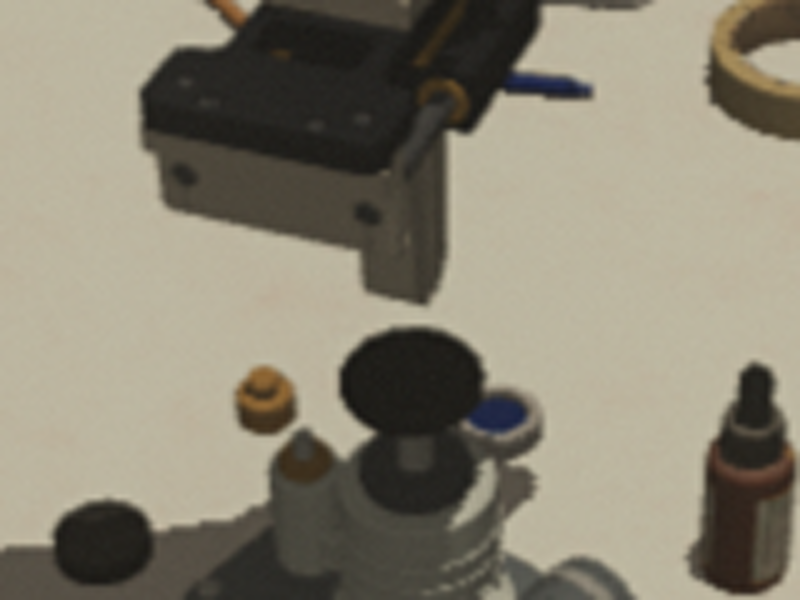

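```bash
python3 -m inch '[[0,0,0.010,0,-1],[0,0,0.010,0,-1],[0,0,0,0,-1]]'; python3 -m inch '[[0,0,0.006,0,-1],[0,0,0,0,-1]]'
python3 - <<'E'
from h import *
from station import env,capture
s=env.sense();print(s['time_s'],s['ee_pos'],s['wrist_force'],delta(s,[508.7,62,100]))
p=capture('side');v,u=200,285;im=p['pixels'][v-60:v+60,u-80:u+80];cv2.imwrite('pics/side6.png',cv2.resize(im,None,fx=5,fy=5,interpolation=2))
E
```

```text
time_s: 3.8
ee_pos: [508.1, 62.3, 113.7]
tcp_rot: [0.223, 0.975, -0.001, -0.001]
wrist_force: [0.1, 0.2, 0.3]
finger_gap: 0.006
time_s: 4.05
ee_pos: [508.8, 62.4, 108.5]
tcp_rot: [0.224, 0.975, -0.0, -0.0]
wrist_force: [-0.3, -0.4, 0.4]
finger_gap: 0.004
4.05 [508.77476757  62.38624921 108.46977443] [-0.25374511 -0.44067982  0.4201849 ] [-0.10661376 -0.37608545  8.46989083]
```

View pics/side6.png

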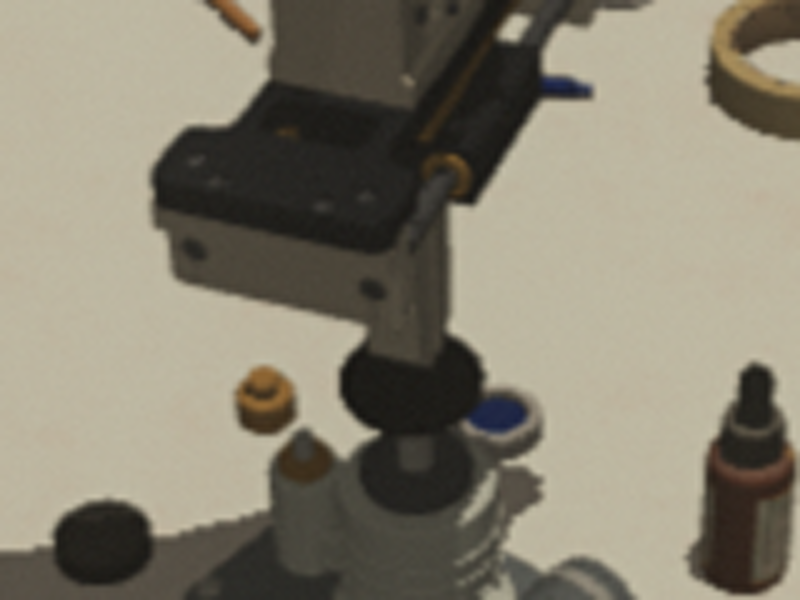

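```bash
python3 -m inch '[[0,0,0.005,0,-1],[0,0,0,0,-1]]'; python3 -m inch '[[0,0,0.004,0,-1],[0,0,0,0,-1]]';python3 -m inch '[[0,0,0.004,0,-1],[0,0,0,0,-1]]'
python3 - <<'E'
from h import *
from station import env,capture
s=env.sense();print(s['time_s'],s['ee_pos'],s['wrist_force'],delta(s,[508.7,62,100]))
p=capture('side');v,u=200,285;im=p['pixels'][v-60:v+60,u-80:u+80];cv2.imwrite('pics/side7.png',cv2.resize(im,None,fx=5,fy=5,interpolation=2))
E
```

```text
time_s: 4.35
ee_pos: [508.8, 62.4, 103.5]
tcp_rot: [0.223, 0.975, -0.0, -0.0]
wrist_force: [0.0, -0.2, -0.7]
finger_gap: 0.001
time_s: 4.6
ee_pos: [509.1, 62.4, 99.7]
tcp_rot: [0.223, 0.975, -0.0, -0.0]
wrist_force: [-0.4, -1.2, 1.0]
finger_gap: 0.005
time_s: 4.85
ee_pos: [509.2, 62.4, 96.0]
tcp_rot: [0.223, 0.975, 0.0, 0.0]
wrist_force: [-1.0, -0.8, 3.9]
finger_gap: 0.005
4.85 [509.21528843  62.44760044  96.02996493] [-1.04151111 -0.84549109  3.91234698] [ 0.26757848 -0.62667568 -3.97022998]
```

View pics/side7.png

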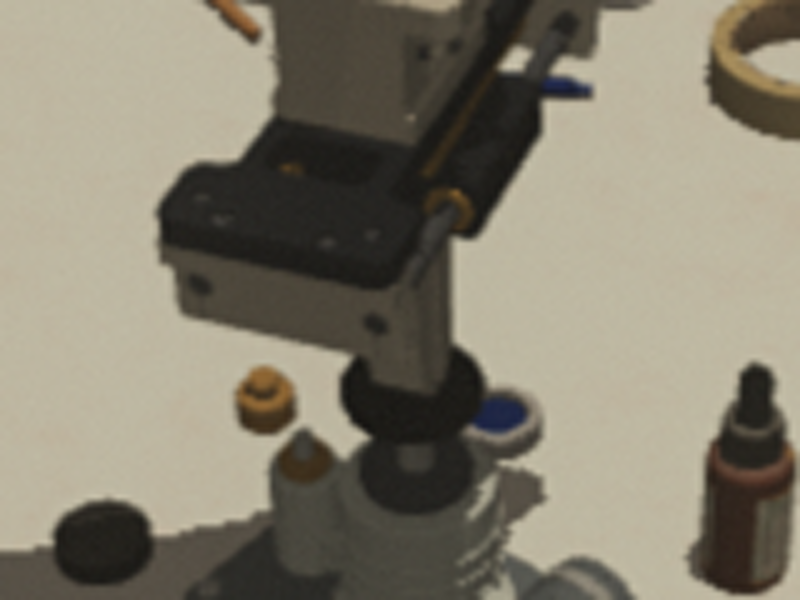

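```bash
python3 -m inch '[[0,0,0.006,0,-1],[0,0,0.006,0,-1],[0,0,0,0,-1]]'; python3 -m inch '[[0,0,0.003,0,-1],[0,0,0,0,-1]]'
python3 - <<'E'
from h import *
from station import env,capture
s=env.sense();print(s['time_s'],s['ee_pos'],s['wrist_force'],delta(s,[508.7,62,100]))
p=capture('side');v,u=200,285;im=p['pixels'][v-60:v+60,u-80:u+80];cv2.imwrite('pics/side8.png',cv2.resize(im,None,fx=5,fy=5,interpolation=2))
E
```

```text
time_s: 5.28
ee_pos: [509.3, 62.5, 84.6]
tcp_rot: [0.224, 0.975, 0.0, 0.0]
wrist_force: [-2.2, 0.5, 9.0]
finger_gap: 0.006
time_s: 5.52
ee_pos: [509.3, 62.5, 82.0]
tcp_rot: [0.224, 0.975, 0.0, 0.0]
wrist_force: [-2.3, -1.0, 9.9]
finger_gap: 0.0
5.525 [509.29758789  62.46676292  81.96961537] [-2.29669924 -1.01528344  9.8672808 ] [  0.32377137  -0.67150474 -18.03091796]
```

View pics/side8.png

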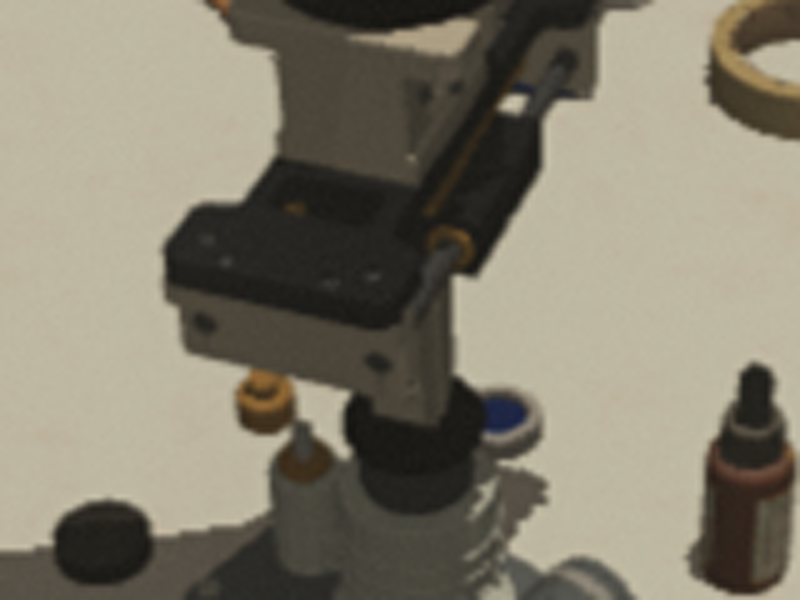

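```bash
python3 - <<'E'
from h import *
from station import env,capture
p=capture('side');v,u=205,275;im=p['pixels'][v-37:v+38,u-50:u+50];im=cv2.convertScaleAbs(im,alpha=2.2);cv2.imwrite('pics/side9.png',cv2.resize(im,None,fx=8,fy=8,interpolation=2))
E
```

```text
(no output)
```

View pics/side9.png

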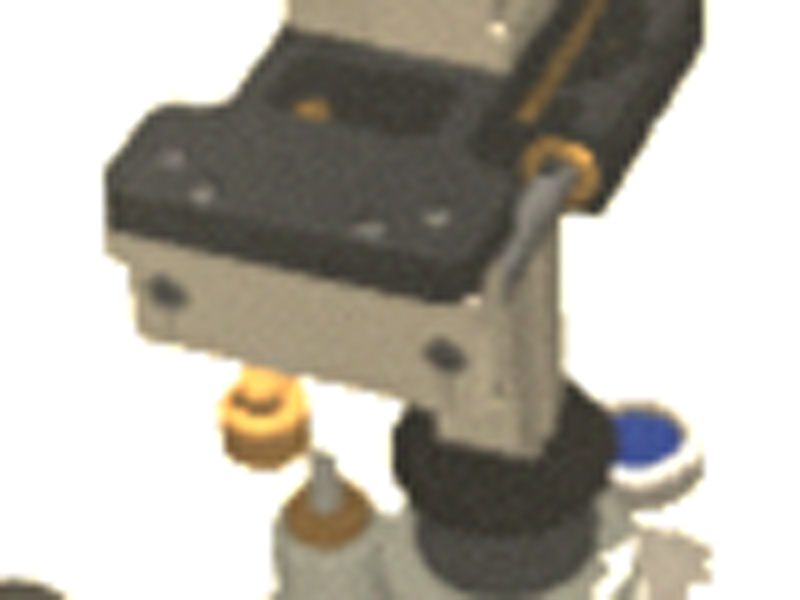

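```bash
python3 -m inch '[[0,0,0.002,0,-1],[0,0,0,0,-1]]';python3 -m inch '[[0,0,0.001,0,-1],[0,0,0,0,-1]]'; python3 -m inch '[[0,0,-0.010,0,-1],[0,0,-0.010,0,-1],[0,0,-0.005,0,-1],[0,0,0,0,-1],[0,0,0,0,-1]]'
python3 - <<'E'
from h import *
from station import env,capture
s=env.sense();print(s['time_s'],s['ee_pos'],s['wrist_force'],delta(s,[508.7,62,100]))
p=capture('side');v,u=225,275;im=p['pixels'][v-37:v+38,u-50:u+50];im=cv2.convertScaleAbs(im,alpha=1.6);cv2.imwrite('pics/side10.png',cv2.resize(im,None,fx=8,fy=8,interpolation=2))
E
```

```text
time_s: 5.88
ee_pos: [509.3, 62.5, 80.1]
tcp_rot: [0.223, 0.975, 0.0, 0.0]
wrist_force: [-2.8, -0.1, 11.7]
finger_gap: 0.003
time_s: 6.12
ee_pos: [509.3, 62.5, 79.5]
tcp_rot: [0.224, 0.975, 0.0, 0.0]
wrist_force: [-3.9, -0.2, 13.4]
finger_gap: 0.005
time_s: 6.75
ee_pos: [508.6, 62.4, 102.2]
tcp_rot: [0.223, 0.975, -0.0, -0.001]
wrist_force: [0.7, -0.1, -0.0]
finger_gap: 0.009
6.75 [508.55462179  62.39929178 102.21910675] [ 0.70695081 -0.07480234 -0.03680713] [-0.30718394 -0.29435624  2.21900788]
```

View pics/side10.png

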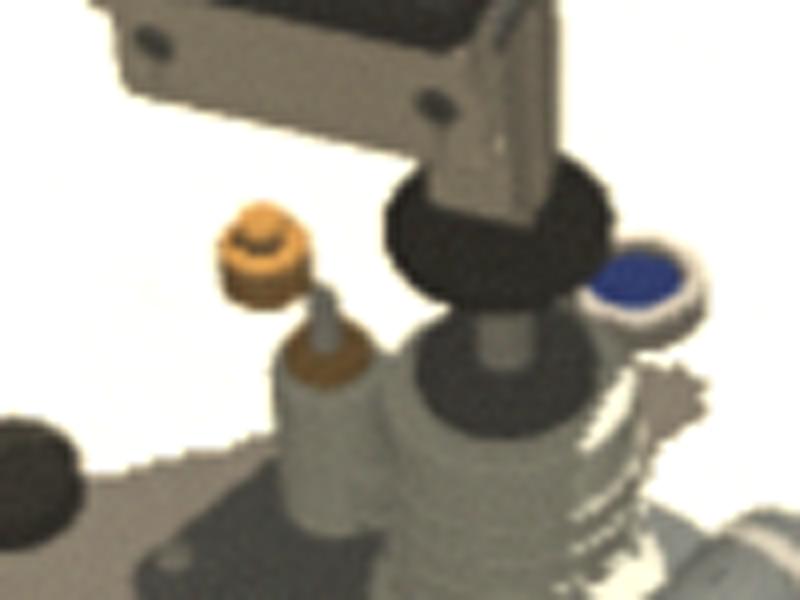

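```bash
python3 -m inch '[[0,0,0.013,0,-1],[0,0,0.012,0,-1],[0,0,0,0,-1],[0,0,0,0,-1]]'; python3 -m inch '[[0,0,-0.013,0,-1],[0,0,-0.012,0,-1],[0,0,0,0,-1],[0,0,0,0,-1],[0,0,0,0,-1]]'
python3 -m inch '[[0,0,0.013,0,-1],[0,0,0.012,0,-1],[0,0,0,0,-1],[0,0,0,0,-1]]'; python3 -m inch '[[0,0,-0.013,0,-1],[0,0,-0.012,0,-1],[0,0,0,0,-1],[0,0,0,0,-1],[0,0,0,0,-1]]'
python3 - <<'E'
from h import *
from station import env,capture
s=env.sense();print(s['time_s'],s['ee_pos'],s['wrist_force'],delta(s,[508.7,62,100]))
p=capture('side');v,u=225,275;im=p['pixels'][v-37:v+38,u-50:u+50];im=cv2.convertScaleAbs(im,alpha=1.6);cv2.imwrite('pics/side11.png',cv2.resize(im,None,fx=8,fy=8,interpolation=2))
E
```

```text
time_s: 7.3
ee_pos: [509.9, 62.5, 79.4]
tcp_rot: [0.224, 0.975, 0.0, 0.001]
wrist_force: [-4.0, 0.2, 15.0]
finger_gap: 0.005
time_s: 7.92
ee_pos: [508.4, 62.4, 102.0]
tcp_rot: [0.223, 0.975, -0.0, -0.001]
wrist_force: [0.6, -0.1, 0.2]
finger_gap: 0.002
time_s: 8.43
ee_pos: [509.7, 62.5, 79.4]
tcp_rot: [0.224, 0.975, 0.0, 0.001]
wrist_force: [-3.7, -0.4, 16.2]
finger_gap: 0.008
time_s: 9.05
ee_pos: [508.4, 62.4, 102.0]
tcp_rot: [0.223, 0.975, -0.0, -0.001]
wrist_force: [0.8, 0.1, 0.1]
finger_gap: 0.008
9.05 [508.36165301  62.35351841 102.02612147] [0.83743968 0.0899772  0.0509362 ] [-0.46162092 -0.16858863  2.02561254]
```

View pics/side11.png

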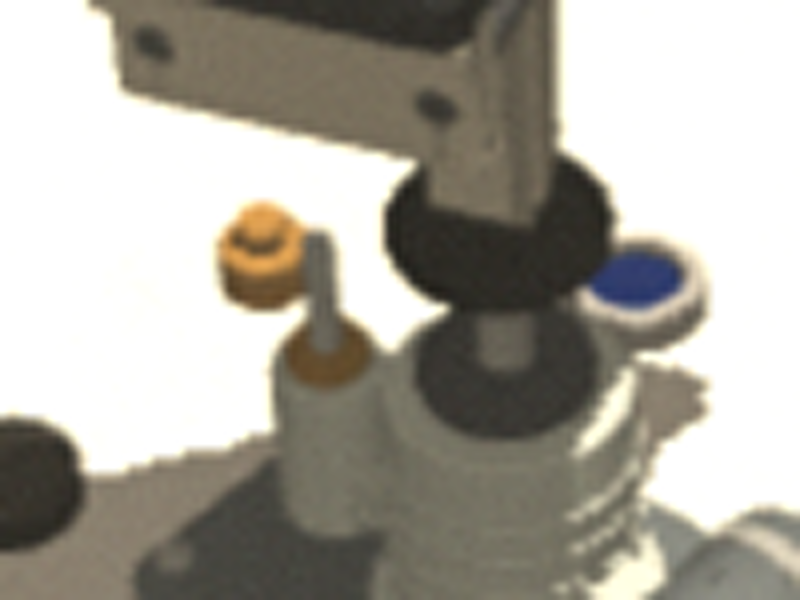

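```bash
python3 -m inch '[[0,0,0.013,0,-1],[0,0,0.012,0,-1],[0,0,0,0,-1],[0,0,0,0,-1]]'; python3 -m inch '[[0,0,-0.013,0,-1],[0,0,-0.012,0,-1],[0,0,0,0,-1],[0,0,0,0,-1],[0,0,0,0,-1]]'
python3 -m inch '[[0,0,0.013,0,-1],[0,0,0.012,0,-1],[0,0,0,0,-1],[0,0,0,0,-1]]'; python3 -m inch '[[0,0,-0.013,0,-1],[0,0,-0.012,0,-1],[0,0,0,0,-1],[0,0,0,0,-1],[0,0,0,0,-1]]'
python3 - <<'E'
from h import *
from station import env,capture
s=env.sense();print(s['time_s'],s['ee_pos'],s['wrist_force'],delta(s,[508.7,62,100]))
p=capture('side');v,u=225,275;im=p['pixels'][v-37:v+38,u-50:u+50];im=cv2.convertScaleAbs(im,alpha=1.6);cv2.imwrite('pics/side12.png',cv2.resize(im,None,fx=8,fy=8,interpolation=2))
for z in(64,66,97.5,102):print(z,(proj(p,[471.5,102,z])-[225,188])*8)
E
```

```text
time_s: 9.6
ee_pos: [509.8, 62.5, 79.5]
tcp_rot: [0.224, 0.975, 0.0, 0.001]
wrist_force: [-3.9, -0.1, 15.3]
finger_gap: 0.0
time_s: 10.22
ee_pos: [508.4, 62.4, 102.0]
tcp_rot: [0.223, 0.975, -0.0, -0.001]
wrist_force: [0.5, -0.5, -0.0]
finger_gap: 0.004
time_s: 10.72
ee_pos: [510.7, 62.6, 79.7]
tcp_rot: [0.224, 0.975, 0.001, 0.002]
wrist_force: [-1.3, -1.0, 15.0]
finger_gap: 0.004
time_s: 11.35
ee_pos: [508.2, 62.3, 102.0]
tcp_rot: [0.223, 0.975, -0.0, -0.001]
wrist_force: [-0.2, 0.3, -0.2]
finger_gap: 0.007
11.35 [508.20675488  62.3358958  101.96336613] [-0.20505309  0.29243422 -0.15003949] [-0.59379391 -0.08501233  1.96242324]
64 [328.57428725 346.95819579]
66 [327.97151229 340.40954114]
97.5 [318.23080542 234.5847634 ]
102 [316.80023367 219.04277665]
```

View pics/side12.png

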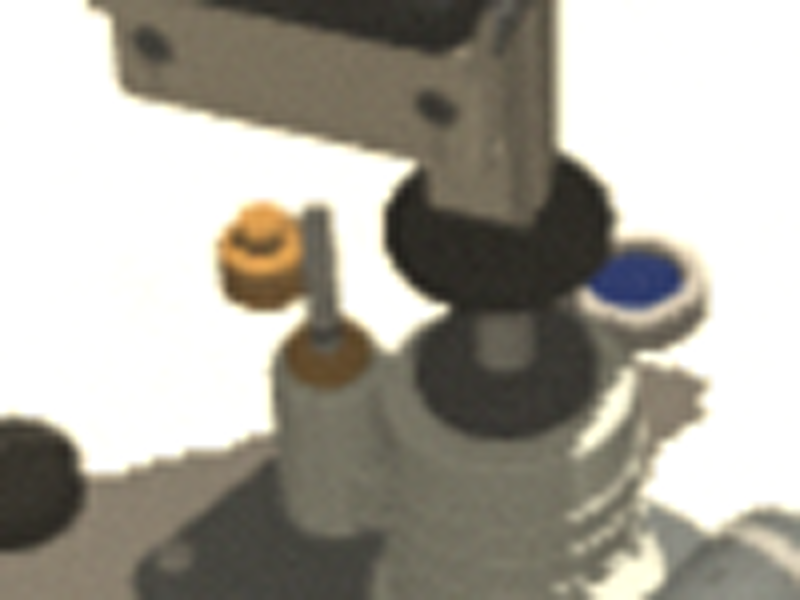

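```bash
python3 -m inch '[[0,0,0.013,0,-1],[0,0,0.012,0,-1],[0,0,0,0,-1],[0,0,0,0,-1]]'; python3 -m inch '[[0,0,-0.013,0,-1],[0,0,-0.012,0,-1],[0,0,-0.03,0,-1],[0,0,-0.03,0,-1],[0,0,0,0,-1]]'; python3 -m inch '[[0,0,0,0,-1],[0,0,0,0,-1],[0,0,0,0,-1]]'
python3 - <<'E'
from h import *
from station import env,capture
s=env.sense();print(s['time_s'],s['ee_pos'],s['wrist_force'])
p=capture('side');v,u=225,275;im=p['pixels'][v-37:v+38,u-50:u+50];im=cv2.convertScaleAbs(im,alpha=1.6);cv2.imwrite('pics/side13.png',cv2.resize(im,None,fx=8,fy=8,interpolation=2))
E
```

```text
time_s: 11.9
ee_pos: [510.8, 62.6, 79.7]
tcp_rot: [0.224, 0.975, 0.001, 0.002]
wrist_force: [-1.9, -0.1, 14.0]
finger_gap: 0.009
time_s: 12.52
ee_pos: [510.1, 62.6, 164.1]
tcp_rot: [0.223, 0.975, 0.001, 0.002]
wrist_force: [0.7, -0.0, -0.3]
finger_gap: 0.007
time_s: 12.9
ee_pos: [508.4, 62.3, 161.8]
tcp_rot: [0.223, 0.975, -0.0, -0.001]
wrist_force: [0.5, -0.3, -0.5]
finger_gap: 0.004
12.9 [508.39472643  62.33519494 161.83883797] [ 0.51886224 -0.25963726 -0.52817514]
```

View pics/side13.png

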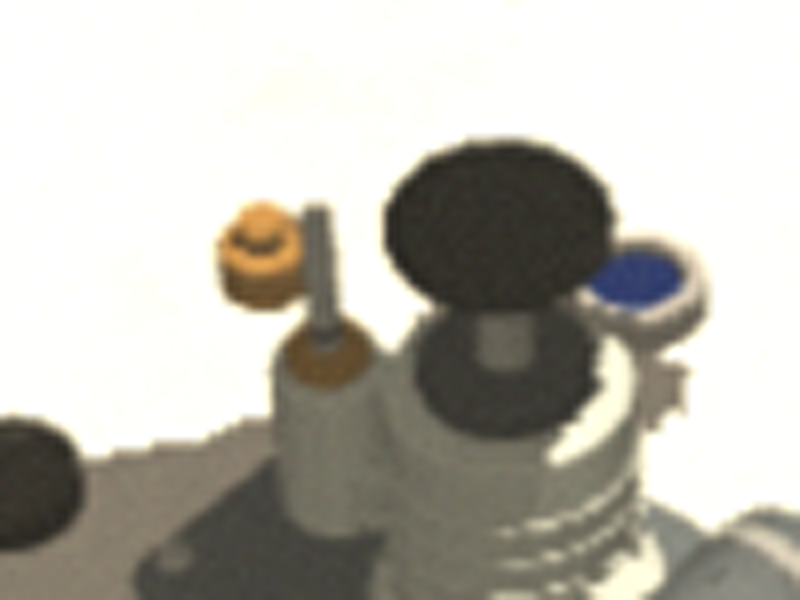

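```bash
python3 -c "
from station import env
print(env.finish_job())"
```

```text
the job is handed in; nothing more can be done
None
```

I pumped the plunger six full strokes with the closed fingertips, lifted the gripper about 60 mm clear of the head, and handed the job in at about 13 s. No verdict is reported on hand-in.

**Last checks:**
- **Pin:** it looks fully out. The dark groove shows just above the collar, the tip is where 102 mm should appear in the side view, and the sixth stroke raised it no further.
- **Plunger:** the head is back at its starting height.
- **Pump and nearby things:** the pump, ring, brass weight and cap look unmoved in the last side close-up. I did not check the two vials or the dropper again after the last stroke.
- **Wrist force:** about 0 N after lifting off, and about 16 N at most in the readings taken during the strokes.

**One disagreement:** the reported tool height did not match the side camera. The fingertips were really about 35–38 mm higher than the reported height. I don't know the cause, so I found the plunger by slow steps down, watching the force. Contact came at a reported height of about 97 mm, not 134 mm. The top view agreed with the reported sideways position.

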